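# Load the die board and find the loose clamp bolt

### The job

Slide the plywood die board fully home into the slot of the blue holder, then tap each of the three bolts on top of the holder from above, in order: the robot's left, the middle, the right; one of them is loose and sinks when tapped. Then take the loose bolt's red cap by its post, lift it at least 45 degrees open, and finish while still holding it open with the fingers, so that the bolt can be retightened. Leave the other two caps shut, the board home, and the sanding block, hammer and tin where they are.

Things in the scene. Friction and masses are not known exactly. Their poses are not given: they have to be found in the camera images.
- die_board: Plywood die board with black rule lines, flat on the table: 110 (x) x 160 (y) x 12 mm, about 0.25 kg. Origin: centre of its underside; +x points to the edge that enters the slot first. On it a dark wooden grip bar, 30 (x) x 22 (y) mm, 36 mm tall, centred at board x -30 mm, top 48 mm over the table. Home: its origin is at holder x -40, y 0 mm, axes parallel to the holder's.
- board_grip (a point): Centre of the top face of the die board's grip bar (at board x -30, y 0, z 48 mm).
- board_front (a point): Middle of the board's leading edge (at board x +55, y 0, z 6 mm).
- holder: Blue steel die holder with aluminium top, fixed to the table: 90 (x) x 231 (y) mm, top face 50 mm high. Origin: on the table below the middle bolt; x points away from the robot, y to the robot's left. A slot for the board runs through its foot (see slot_mouth). On top, 78 mm apart in y, stand three bolts, each with a hinged red cap around its head.
- slot_mouth (a point): Middle of the slot's mouth (holder x -45, y 0, z 7.5 mm). The slot is open to the robot's side and down to the table: 163 mm wide, 15 mm high, 60 mm deep, back stop at holder x +15 mm. Two slanted cheeks, 20 mm long, flare outwards before the mouth as a lead-in. With the board home its leading edge touches the stop and its grip bar stays outside.
- bolt_left_top (a point): Centre of the flat top of the left bolt's dark steel head, 18 mm in diameter, which pokes up through the opening in its red cap (at holder x 0, holder y +78 mm, the left one seen from the robot; 72.5 mm over the table while unsunk, 16 mm above the cap plate).
- bolt_left (a joint): How far the left bolt has sunk, in m: 0 at the start. A loose bolt gives way at a push of about 3 N, sinks up to 0.006 and stays sunk; a tight one does not give (under 0.0015) even at 20 N. Exactly one of the three is loose; they look alike.
- cap_left (a joint): Opening angle of the left bolt's red cap, rad: 0 shut (flat), up to 1.4. Hinged on its far (+x) side about an axis along holder y; its front rises and swings away from the robot. It weighs 80 g, turns freely and falls shut when let go.
- cap_left_post (a point): Centre of the top of the upright post on the front of the left cap, for lifting it: 12 (y) x 10 (x) mm, 22 mm tall above the cap plate. Shut, it is at holder x -37, z 78 mm, on its bolt's y; 77 mm in front of the hinge and 24 mm above it. The tongue of the cap under the post is also 12 mm wide, 2 mm over the holder's top.
- cap_left_hinge (a point): Hinge axis of the left cap (holder x +40, z 54 mm, on its bolt's y).
- bolt_middle_top (a point): Centre of the flat top of the middle bolt's dark steel head, 18 mm in diameter, which pokes up through the opening in its red cap (at holder x 0, holder y 0; 72.5 mm over the table while unsunk, 16 mm above the cap plate).
- bolt_middle (a joint): How far the middle bolt has sunk, in m: 0 at the start. A loose bolt gives way at a push of about 3 N, sinks up to 0.006 and stays sunk; a tight one does not give (under 0.0015) even at 20 N. Exactly one of the three is loose; they look alike.
- cap_middle (a joint): Opening angle of the middle bolt's red cap, rad: 0 shut (flat), up to 1.4. Hinged on its far (+x) side about an axis along holder y; its front rises and swings away from the robot. It weighs 80 g, turns freely and falls shut when let go.
- cap_middle_post (a point): Centre of the top of the upright post on the front of the middle cap, for lifting it: 12 (y) x 10 (x) mm, 22 mm tall above the cap plate. Shut, it is at holder x -37, z 78 mm, on its bolt's y; 77 mm in front of the hinge and 24 mm above it. The tongue of the cap under the post is also 12 mm wide, 2 mm over the holder's top.
- cap_middle_hinge (a point): Hinge axis of the middle cap (holder x +40, z 54 mm, on its bolt's y).
- bolt_right_top (a point): Centre of the flat top of the right bolt's dark steel head, 18 mm in diameter, which pokes up through the opening in its red cap (at holder x 0, holder y -78 mm, the right one seen from the robot; 72.5 mm over the table while unsunk, 16 mm above the cap plate).
- bolt_right (a joint): How far the right bolt has sunk, in m: 0 at the start. A loose bolt gives way at a push of about 3 N, sinks up to 0.006 and stays sunk; a tight one does not give (under 0.0015) even at 20 N. Exactly one of the three is loose; they look alike.
- cap_right (a joint): Opening angle of the right bolt's red cap, rad: 0 shut (flat), up to 1.4. Hinged on its far (+x) side about an axis along holder y; its front rises and swings away from the robot. It weighs 80 g, turns freely and falls shut when let go.
- cap_right_post (a point): Centre of the top of the upright post on the front of the right cap, for lifting it: 12 (y) x 10 (x) mm, 22 mm tall above the cap plate. Shut, it is at holder x -37, z 78 mm, on its bolt's y; 77 mm in front of the hinge and 24 mm above it. The tongue of the cap under the post is also 12 mm wide, 2 mm over the holder's top.
- cap_right_hinge (a point): Hinge axis of the right cap (holder x +40, z 54 mm, on its bolt's y).
- sanding_block: Bystander: grey sanding block, 90 x 55 x 30 mm; origin at the centre of its underside.
- mallet: Bystander: hammer, 200 mm long, lying on the table.
- tin: Bystander: tin with a paper label, 60 mm across, 70 mm tall; origin at the centre of its underside.
Not all that is in view belongs to the job. There is more than one size of the die_board; the job needs the largest.

How it is judged (in metres and radians):
On the way, in this order (a step that is already met when the one before it is completed fails the run):
1. the die board is fully home in the slot (x of board_front in the frame of holder above 0.01 m and z of board_front in the frame of holder below 0.012 m and angle between the x axis of die_board and the x axis of holder, either way round below 0.06 rad), for 0.2 s.
2. the left bolt is tapped with the fingers (contact force between the fingers and bolt_left above 1 N), for 0.02 s.
3. the middle bolt is tapped with the fingers (contact force between the fingers and bolt_middle above 1 N), for 0.02 s.
4. the right bolt is tapped with the fingers (contact force between the fingers and bolt_right above 1 N), for 0.02 s.
At the end, for the whole second after the job is handed in: The board's leading edge is within 5 mm of the slot's back stop, the board flat and square to the holder within 0.06 rad; a bolt has sunk more than 2 mm and that bolt's cap is more than 0.75 rad (43 degrees) open, held by the fingers (contact over 0.2 N) (all of step 1 and ((value of joint bolt_left above 0.002 m and value of joint cap_left above 0.75 rad and contact force between the fingers and cap_left above 0.2 N) or (value of joint bolt_middle above 0.002 m and value of joint cap_middle above 0.75 rad and contact force between the fingers and cap_middle above 0.2 N) or (value of joint bolt_right above 0.002 m and value of joint cap_right above 0.75 rad and contact force between the fingers and cap_right above 0.2 N))); the arm keeps its last pose, push and grip.
It fails at once if the cap of a bolt not found loose (sunk less than 2 mm) is lifted more than 0.25 rad ((value of joint cap_left above 0.25 rad and value of joint bolt_left below 0.002 m) or (value of joint cap_middle above 0.25 rad and value of joint bolt_middle below 0.002 m) or (value of joint cap_right above 0.25 rad and value of joint bolt_right below 0.002 m)).
It fails at once if the sanding block, hammer or tin is moved more than 30 mm (distance of any of sanding_block, mallet, tin from where it was at the start of the episode above 0.03 m).
It also fails if it takes over 54 s, if anything falls off the work surface, if the arm or the gripper's body presses on something with over 40 N, if the wrist force passes 120 N, or if a joint passes its speed limit or range.

### The arm

A 7-joint arm with a two-finger parallel gripper is mounted at the origin on the work surface. World frame = base frame: x ahead of the robot, y to its left, z up, the work surface at z = 0. Lengths are in mm, angles in rad, forces in N, time in s.
With the tool pointing down it reaches from about 400 to 875 mm from the base axis. Payload 6.5 kg.
Tool frame: the origin (TCP) lies midway between the tips of the shut fingers; the grasp point (between the pads) lies 19 mm behind it (grip_point_offset is the distance from the TCP to the grasp point, in mm); z points along the fingers, y is the line along which they close (so a half turn about z gives the same grasp; the last joint's range is limited). The gripper opens to 88 mm and grips with 3 to 60 N. Pads are 18 mm wide; open, the fingers measure 123 mm over their backs; the gripper's body (75 mm by 187 mm) begins 45 mm behind the grasp point.
Start: joints at [1.269, 0.536, -0.004, 1.538, 0.003, 1.067, -0.071], TCP at [151.85, -632.006, 238.716] pointing down, gripper open.
Joint ranges: [-2.7, 2.7], [-0.37, 2.16], [-1.27, 1.26], [0.24, 2.4], [-1.31, 4.45], [0.19, 1.91], [-2.76, 2.76]. Speed limits (rad/s): [2.39, 2.39, 3.14, 3.14, 3.14, 3.14, 3.14].

### API

Orientations are given as a unit quaternion [x, y, z, w].
In Python, from workcell import sense, grab_frame, hand_in, grip_point_offset gives the robot as it stands.
- The arm moves only by the tool play_rows, never from a script. Its argument "deltas" is a list of rows, each an object with "fingers": the closure, from -1 (fully open) to 1 (shut); "translation": the shift along the tool's x, y, z in m, a list of three; "roll": the turn about the tool's z in rad. In form: [{"fingers": fingers, "translation": [dx, dy, dz], "roll": roll}, ...]. A call has 1 to 12 rows; each row shifts and turns the commanded pose from where the row before left it, along the tool's axes as they then stand; what a row does not reach is not made up. A row lasts 1/12 s, in which the tool goes at most 41.7 mm and 7.16 degrees, less where a joint would pass 70% of its speed; a pose out of reach is approached as far as the arm can. A call with a gripper value outside its range is refused whole. The fingers move at their own pace and stop on an object; "squeeze" is the grip in N (left out, the last holds). Time passes only in rows, so rows that do not move let the fingers close. It gives the time, the measured TCP pose, the force, the opening and the grip force at its end, in the units of the state.
- sense(): the state, without advancing time (a new reading comes with each control period).
- grab_frame(name): name is "scene" or "top" or "wrist"; returns a dict with "frame" (384x512x3 uint8, red, green, blue), "K" (3x3 intrinsics, pixels), "extrinsics" (4x4, takes a point from camera to world coordinates); the wrist camera has in their place "hand_eye" (4x4, takes a point from camera to tool coordinates, whose origin is the TCP and whose axes are the flange's). Camera axes: x right, y up, looking along -z (the intrinsics and any distortion apply to the point x, -y, -z); pixel columns grow to the right and rows downward; lengths in mm; the calibration is good to about 2 mm. The wrist camera is an equidistant fisheye: a pixel r from the principal point sees the ray r / f radians off the axis. A picture is of the moment at which its call begins: read the wrist's pose just before it. There is no depth.
- hand_in(): hands the job in; it is judged then, once.
The state is a dict: "time": time; "joint_pos": joint angles; "joint_vel": joint speeds; "joint_efforts": joint torques, N m; "tool_pos": TCP position; "tcp_rot": TCP orientation; "contact_force": force on the tool from outside, world axes, zero at the start; "wrist_torque": the same for the moment, N m; "grip_width": finger opening in mm; "grasp_force": force on a finger pad.
Only numpy, scipy, OpenCV 4.12 (cv2) and the standard library are available. Lean on these libraries where they do the work, as an engineer would, in place of code of your own. Each camera call takes 0.05 s, during which the arm holds its last target. There are 200 camera calls.

## Working session

There is one attempt and no reset: what is moved stays moved. The work goes in short steps, Python scripts to look and compute and a tool call to move; the robot and the scene stay as the last step left them, time stands still between calls to the robot, and variables do not carry over. Pictures are saved under pics/ and viewed, at most 10 in all, crops included, and the job is handed in when it is done.

Besides the shell and the picture viewer there is one more tool, called after "Emit:" in YAML: its name, and indented under it one key for each argument. play_rows: Moves the arm, as the interface text tells. Its arguments: {"type":"object","properties":{"deltas":{"type":"array"},"squeeze":{"type":"number"}},"required":["deltas"]}

```bash
mkdir -p pics; cat > h.py <<'E'
import numpy as np, cv2
from workcell import sense, grab_frame, hand_in, grip_point_offset
def save(n,img): cv2.imwrite(f'pics/{n}.png',cv2.cvtColor(img,cv2.COLOR_RGB2BGR))
def ray(f,px,z):
    K=f['K'];T=np.array(f['extrinsics'])
    d=np.linalg.inv(K)@[px[0],px[1],1]; d=T[:3,:3]@[d[0],-d[1],-d[2]]
    o=T[:3,3]; return o+d*(z-o[2])/d[2]
def proj(f,p):
    T=np.linalg.inv(np.array(f['extrinsics'])); c=T[:3,:3]@p+T[:3,3]
    q=np.array(f['K'])@[c[0],-c[1],-c[2]]; return q[:2]/q[2]
E
python3 - <<'E'
from h import *
s=sense();print(s)
a=grab_frame('scene');b=grab_frame('top')
np.savez('f0.npz',a=a['frame'],b=b['frame'])
print(a['K'],a['extrinsics'],b['K'],b['extrinsics'],a.keys())
save('top0',cv2.resize(b['frame'],(800,600)));save('scene0',cv2.resize(a['frame'],(800,600)))
E
```

```text
{'time': 0.0, 'joint_pos': array([ 1.2687965 ,  0.53717637, -0.00444857,  1.53882874,  0.00260858,
        1.06728458, -0.07120082]), 'joint_vel': array([ 0.00242418, -0.00119156, -0.00083815, -0.00034972,  0.00103821,
       -0.00157721, -0.00064265]), 'joint_efforts': array([-1.33553758e-04, -5.70975959e+01,  9.91021134e-01, -2.51596820e+01,
       -5.61508513e-02,  1.80529675e-02,  1.29783375e-04]), 'tool_pos': array([ 151.70334215, -631.43963108,  237.84967005]), 'tcp_rot': array([ 9.93052573e-01,  1.17668486e-01, -1.62097491e-04, -8.29950933e-04]), 'contact_force': array([ 0.59769303, -0.65010275,  0.76970303]), 'wrist_torque': array([ 0.01462353, -0.00809792,  0.04854939]), 'grasp_force': 0.0, 'grip_width': 88.20462959633889}
[[450.61928323   0.         249.79867135]
 [  0.         450.61928323 191.80202441]
 [  0.           0.           1.        ]] [[ 2.09961760e-01 -6.25408709e-01  7.51518467e-01  1.42061543e+03]
 [ 9.77682789e-01  1.39994156e-01 -1.56646098e-01 -1.86115884e+02]
 [-7.24035965e-03  7.67636362e-01  6.40844750e-01  8.26260060e+02]
 [ 0.00000000e+00  0.00000000e+00  0.00000000e+00  1.00000000e+00]] [[358.14439326   0.         259.58929002]
 [  0.         358.14439326 193.95568743]
 [  0.           0.           1.        ]] [[-9.24944130e-02  9.73054510e-01 -2.11210097e-01  2.97386639e+02]
 [-9.95699872e-01 -9.14860217e-02  1.45626997e-02  8.05154188e+00]
 [-5.15247091e-03  2.11648835e-01  9.77332197e-01  1.12446218e+03]
 [ 0.00000000e+00  0.00000000e+00  0.00000000e+00  1.00000000e+00]] dict_keys(['frame', 'K', 'extrinsics'])
```

View pics/top0.png

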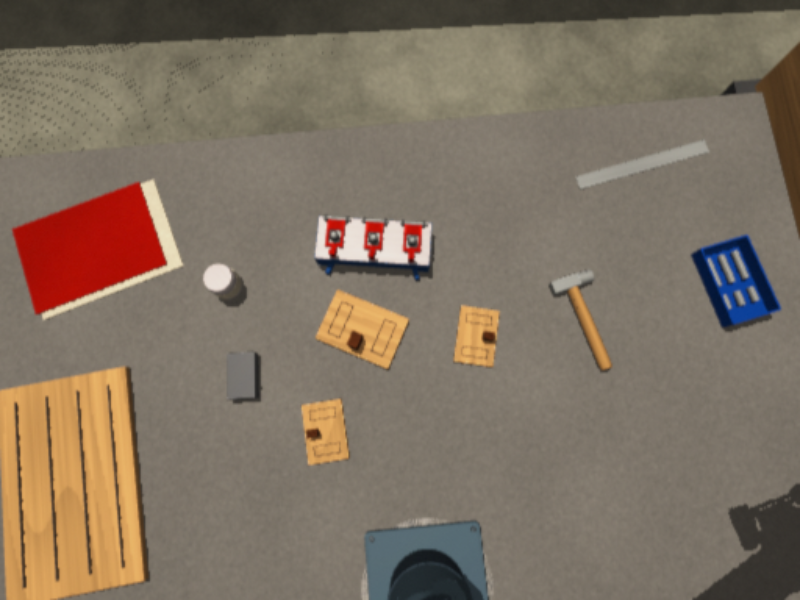

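View pics/scene0.png

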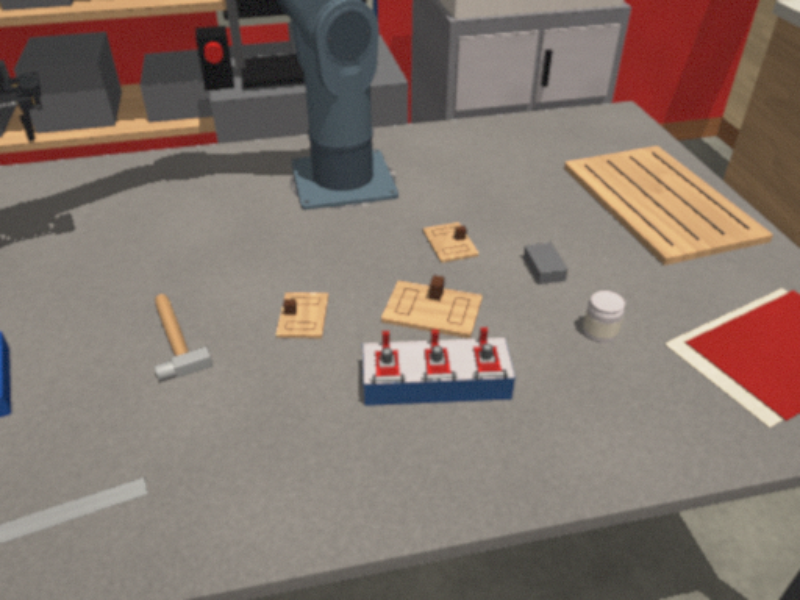

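The top view shows three boards: (362,330), (478,336) and (325,432) in the 800-px picture. The one at (362,330) is clearly the largest, so it fits. The holder is at (374,243), the tin at (220,282), the sanding block at (243,376) and the hammer at (585,320). I'll confirm with measurements and one crop.

```bash
cat > m.py <<'E'
from h import *
def measure(f,roi=None,full=True):
    im=f['frame'];hsv=cv2.cvtColor(im,cv2.COLOR_RGB2HSV)
    wood=cv2.inRange(hsv,(8,70,110),(25,200,255))
    wood=cv2.morphologyEx(wood,cv2.MORPH_CLOSE,np.ones((5,5)))
    out=[]
    for c in cv2.findContours(wood,cv2.RETR_EXTERNAL,cv2.CHAIN_APPROX_NONE)[0]:
        if not 400<cv2.contourArea(c)<6000: continue
        w=np.array([ray(f,p[0],12)[:2] for p in c]).astype(np.float32)
        out.append((c.reshape(-1,2).mean(0).round(),cv2.minAreaRect(w)))
    return out
def blobs(f,m,z,amin,amax):
    n,l,st,ce=cv2.connectedComponentsWithStats(m)
    return [(ce[i].round(1),st[i,4],ray(f,ce[i],z)[:2].round(1)) for i in range(1,n) if amin<st[i,4]<amax]
E
python3 - <<'E'
from m import *
for n in ('top','scene'):
    f=grab_frame(n);im=f['frame'];hsv=cv2.cvtColor(im,cv2.COLOR_RGB2HSV)
    print(n)
    for o in measure(f): print(' wood',o)
    red=cv2.inRange(hsv,(0,150,80),(6,255,255))|cv2.inRange(hsv,(174,150,80),(180,255,255))
    print(' red',blobs(f,red,56,40,600))
    white=cv2.inRange(hsv,(0,0,150),(180,45,255)) if n=='top' else cv2.inRange(hsv,(0,0,140),(180,45,255))
    m=cv2.morphologyEx(white|red,cv2.MORPH_CLOSE,np.ones((9,9)))
    for c in cv2.findContours(m,cv2.RETR_EXTERNAL,cv2.CHAIN_APPROX_NONE)[0]:
        if 800<cv2.contourArea(c)<4000:
            w=np.array([ray(f,p[0],50)[:2] for p in c]).astype(np.float32); print(' white',c.mean(0),cv2.minAreaRect(w))
    dk=cv2.inRange(hsv,(0,60,10),(25,255,95))
    print(' grip',blobs(f,dk,40,15,300))
    if n=='top':
        crop=cv2.resize(im[125:245,190:330],None,fx=5,fy=5,interpolation=cv2.INTER_CUBIC);save('crop_top',crop)
    else:
        crop=cv2.resize(im[165:265,175:335],None,fx=5,fy=5,interpolation=cv2.INTER_CUBIC);save('crop_scene',crop)
E
```

```text
top
 wood (array([208., 276.]), ((300.20977783203125, 171.57586669921875), (118.43879699707031, 82.06255340576172), 4.181933879852295))
 wood (array([305., 215.]), ((458.80316162109375, -143.18130493164062), (81.66392517089844, 119.24095916748047), 76.28128051757812))
 wood (array([231., 210.]), ((495.13421630859375, 84.66319274902344), (163.94827270507812, 114.39203643798828), 61.85313415527344))
 red [(array([214. , 149.4]), np.int32(149), array([684.2, 121.3])), (array([238.8, 150.8]), np.int32(150), array([672.4,  44.2])), (array([263.7, 152.5]), np.int32(139), array([659.3, -33. ]))]
 white [[238.68717949 153.33846154]] ((666.39794921875, 46.42230987548828), (230.35403442382812, 90.2106704711914), 80.72240447998047)
 grip [(array([149.9, 184.6]), np.int32(36), array([593.4, 329.8])), (array([373.5, 212.1]), np.int32(57), array([ 442.7, -349.7])), (array([227.8, 218.5]), np.int32(62), array([464.4,  95.8])), (array([312.1, 215.6]), np.int32(39), array([ 449.5, -161.6])), (array([ 30.8, 272.7]), np.int32(36), array([357.4, 690. ])), (array([ 10.2, 265.7]), np.int32(19), array([383
[... 1702 characters left out ...]
 white [[89.17773438 24.57226562]] ((-834.8562622070312, -489.9529724121094), (909.7869262695312, 571.3642578125), 89.8282470703125)
 grip [(array([ 9.3, 53.7]), np.int32(16), array([-644.9, -816.8])), (array([15.7, 78.5]), np.int32(46), array([-381.2, -745.8])), (array([467.2,  85.7]), np.int32(194), array([ 68.2, 935.6])), (array([429.1,  80.9]), np.int32(16), array([ -0. , 816.5])), (array([441.2,  88.2]), np.int32(28), array([ 65. , 829.7])), (array([508.3, 129. ]), np.int32(18), array([371. , 890.9])), (array([294.1, 149.4]), np.int32(35), array([330.1, 181.1])), (array([278.9, 185.9]), np.int32(75), array([491.2,  89.8])), (array([185.1, 197.4]), np.int32(42), array([ 483.3, -168.6]))]
```

View pics/crop_top.png

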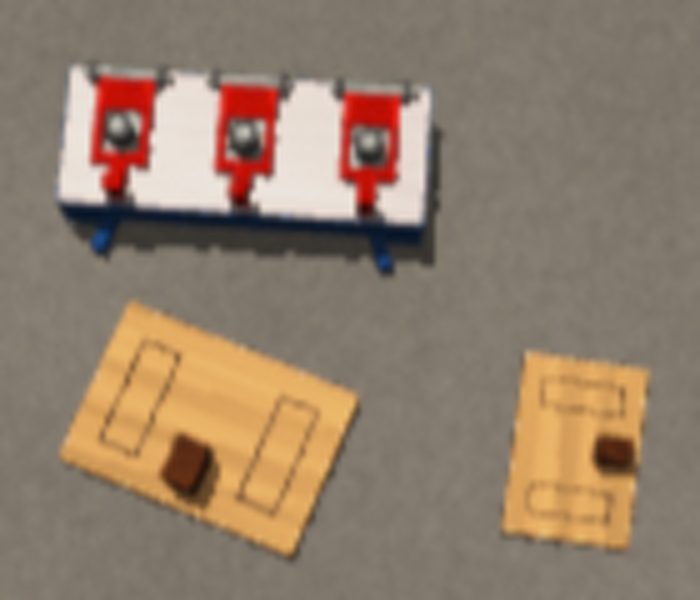

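View pics/crop_scene.png

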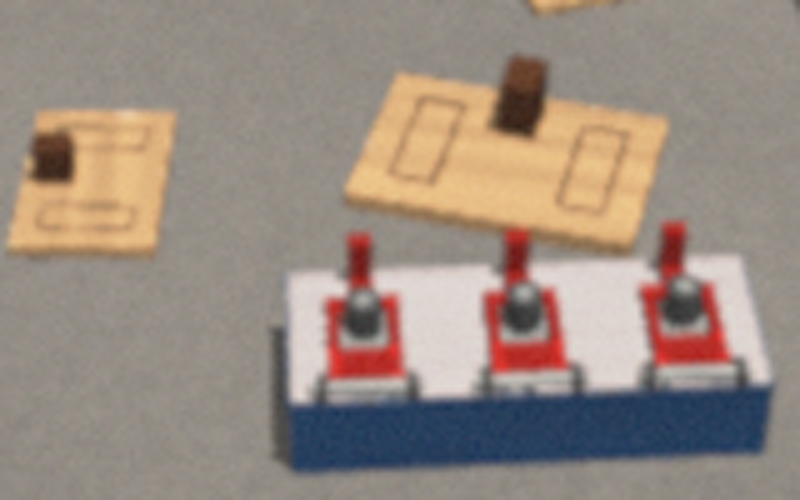

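The crop confirms it. The board at top pixel (231,210) measures 164 x 114 mm and the other two about 119 x 82 mm. Its grip bar is at (228,218), the holder's mouth and blue cheeks face the robot, and the posts are on the near side.

First I turn the tool to the board's yaw of -28°.

Emit:
play_rows:
  deltas:
    - {"fingers":-1,"translation":[0,0,0],"roll":0.104}
    - {"fingers":-1,"translation":[0,0,0],"roll":0.104}
    - {"fingers":-1,"translation":[0,0,0],"roll":0.104}
    - {"fingers":-1,"translation":[0,0,0],"roll":0.104}
    - {"fingers":-1,"translation":[0,0,0],"roll":0.104}
    - {"fingers":-1,"translation":[0,0,0],"roll":0.104}
    - {"fingers":-1,"translation":[0,0,0],"roll":0.104}

```text
time: 0.78
tool_pos: [151.8, -631.8, 238.5]
tcp_rot: [0.969, -0.246, -0.0, -0.0]
contact_force: [-0.7, 0.3, 0.1]
grip_width: 88.3
grasp_force: 0.0
```

```bash
cat >> h.py <<'E'
from scipy.spatial.transform import Rotation as R
def plan(*wps,yaw=None):
    "tool-axis shift in m (total) to each world waypoint in turn"
    s=sense();M=R.from_quat(s['tcp_rot']).as_matrix();p=s['tool_pos']
    y=np.degrees(np.arctan2(M[1,0],M[0,0]));print('tcp',p.round(1),'yaw',y.round(2),'tilt',M[2,:2].round(4),'F',s['contact_force'].round(1),'t',s['time'],'w',round(s['grip_width'],1))
    for w in wps:
        d=M.T@(np.array(w)-p)/1000;print(w,'->',d.round(4),'rows>=',int(np.ceil(np.linalg.norm(d)/.0417)));p=np.array(w)
    if yaw is not None: print('roll',np.radians(y-yaw).round(4))
# holder
HO=np.array([666.4,46.4]);HY=np.radians(-9.25)
def hw(x,y,z): c,s=np.cos(HY),np.sin(HY);return [HO[0]+c*x-s*y,HO[1]+s*x+c*y,z]
E
python3 - <<'E'
from h import *
plan([450,-350,240],[467,98.5,200],yaw=-28.15)
E
```

```text
tcp [ 151.8 -631.8  238.5] yaw -28.49 tilt [-0.0004 -0.0004] F [-0.7  0.3  0.1] t 0.7833 w 88.3
[450, -350, 240] -> [ 0.1276 -0.3899 -0.0015] rows>= 10
[467, 98.5, 200] -> [-0.199  -0.4023  0.0402] rows>= 11
roll -0.006
```

Emit:
play_rows:
  deltas:
    - {"fingers":-1,"translation":[0.0106,-0.0325,0],"roll":0}
    - {"fingers":-1,"translation":[0.0106,-0.0325,0],"roll":0}
    - {"fingers":-1,"translation":[0.0106,-0.0325,0],"roll":0}
    - {"fingers":-1,"translation":[0.0106,-0.0325,0],"roll":0}
    - {"fingers":-1,"translation":[0.0106,-0.0325,0],"roll":0}
    - {"fingers":-1,"translation":[0.0106,-0.0325,0],"roll":0}
    - {"fingers":-1,"translation":[0.0106,-0.0325,0],"roll":0}
    - {"fingers":-1,"translation":[0.0106,-0.0325,0],"roll":0}
    - {"fingers":-1,"translation":[0.0106,-0.0325,0],"roll":0}
    - {"fingers":-1,"translation":[0.0106,-0.0325,0],"roll":0}
    - {"fingers":-1,"translation":[0.0106,-0.0325,0],"roll":0}
    - {"fingers":-1,"translation":[0.0106,-0.0325,0],"roll":0}

```text
time: 1.78
tool_pos: [449.2, -347.0, 238.7]
tcp_rot: [0.97, -0.244, -0.0, -0.0]
contact_force: [0.2, -0.4, -0.8]
grip_width: 88.4
grasp_force: 0.0
```

Emit:
play_rows:
  deltas:
    - {"fingers":-1,"translation":[-0.0166,-0.0335,0.0033],"roll":0}
    - {"fingers":-1,"translation":[-0.0166,-0.0335,0.0033],"roll":0}
    - {"fingers":-1,"translation":[-0.0166,-0.0335,0.0033],"roll":0}
    - {"fingers":-1,"translation":[-0.0166,-0.0335,0.0033],"roll":0}
    - {"fingers":-1,"translation":[-0.0166,-0.0335,0.0033],"roll":0}
    - {"fingers":-1,"translation":[-0.0166,-0.0335,0.0033],"roll":0}
    - {"fingers":-1,"translation":[-0.0166,-0.0335,0.0033],"roll":0}
    - {"fingers":-1,"translation":[-0.0166,-0.0335,0.0033],"roll":0}
    - {"fingers":-1,"translation":[-0.0166,-0.0335,0.0033],"roll":0}
    - {"fingers":-1,"translation":[-0.0166,-0.0335,0.0033],"roll":0}
    - {"fingers":-1,"translation":[-0.0166,-0.0335,0.0033],"roll":0}
    - {"fingers":-1,"translation":[-0.0166,-0.0335,0.0033],"roll":0}

```text
time: 2.78
tool_pos: [462.4, 101.8, 199.1]
tcp_rot: [0.97, -0.244, 0.0, -0.0]
contact_force: [1.1, 0.6, 0.2]
grip_width: 88.1
grasp_force: 0.0
```

```bash
cat >> h.py <<'E'
def wproj(f,pw):
    s=sense();M=R.from_quat(s['tcp_rot']).as_matrix();t=M.T@(np.array(pw)-s['tool_pos'])
    H=np.array(f['hand_eye']);c=H[:3,:3].T@(t-H[:3,3]);v=np.array([c[0],-c[1],-c[2]])
    th=np.arctan2(np.hypot(v[0],v[1]),v[2]);u=v[:2]/np.hypot(v[0],v[1])*th
    K=f['K'];return np.array([K[0][0]*u[0]+K[0][2],K[1][1]*u[1]+K[1][2]])
def wray(f,px,z):
    s=sense();M=R.from_quat(s['tcp_rot']).as_matrix();K=f['K']
    u=np.array([(px[0]-K[0][2])/K[0][0],(px[1]-K[1][2])/K[1][1]]);th=np.hypot(*u)
    v=np.r_[u/th*np.sin(th),np.cos(th)];H=np.array(f['hand_eye'])
    d=M@H[:3,:3]@[v[0],-v[1],-v[2]];o=M@H[:3,3]+s['tool_pos'];return o+d*(z-o[2])/d[2]
E
python3 - <<'E'
from h import *
plan([467,98.5,200],[467,98.5,24],yaw=-28.15)
f=grab_frame('wrist');im=f['frame'].copy();print(f['K'],f['hand_eye'])
np.save('w1.npy',im)
pts={'grip':[468.7,98.8,48]}
for n,y in zip('lmr',(78,0,-78)): pts['b'+n]=hw(0,y,72.5);pts['p'+n]=hw(-37,y,78)
for x in(-45,45):
  for y in(-115.5,115.5): pts[f'c{x}{y}']=hw(x,y,50)
a=np.radians(-28.15)
for x in(-55,55):
  for y in(-80,80): pts[f'd{x}{y}']=[495.1+np.cos(a)*x-np.sin(a)*y,84.4+np.sin(a)*x+np.cos(a)*y,12]
big=cv2.resize(im,(800,600))
for k,p in pts.items():
    q=wproj(f,p);cv2.drawMarker(big,tuple(int(v) for v in q*1.5625),(0,255,0),0,10,1);print(k,q.round(1))
save('w1',big)
E
```

```text
tcp [462.4 101.8 199.1] yaw -28.21 tilt [ 0.0002 -0.0001] F [1.1 0.6 0.2] t 2.7833 w 88.1
[467, 98.5, 200] -> [ 0.0056  0.0007 -0.0009] rows>= 1
[467, 98.5, 24] -> [-0.     0.     0.176] rows>= 5
roll -0.001
[[297.31863964   0.         252.82404744]
 [  0.         297.31863964 189.10785632]
 [  0.           0.           1.        ]] [[ 7.85438862e-04  9.65877170e-01  2.58999372e-01  6.60455891e+01]
 [ 9.99999484e-01 -5.91963348e-04 -8.25000354e-04 -3.03221874e-01]
 [-6.43530873e-04  2.58999886e-01 -9.65877137e-01 -1.46819610e+02]
 [ 0.00000000e+00  0.00000000e+00  0.00000000e+00  1.00000000e+00]]
grip [260.6 165. ]
bl [138.4  -2.9]
pl [145.9  26.6]
bm [213.4 -32.7]
pm [224.4  -4. ]
br [290.6 -53. ]
pr [304.8 -25.4]
c-45-115.5 [336.4 -14.4]
c-45115.5 [125.5  54.6]
c45-115.5 [306.  -79.5]
c45115.5 [106.5 -13.1]
d-55-80 [327.6 181.5]
d-5580 [191.4 180.1]
d55-80 [331.8  87. ]
d5580 [189.6  84.9]
```

View pics/w1.png

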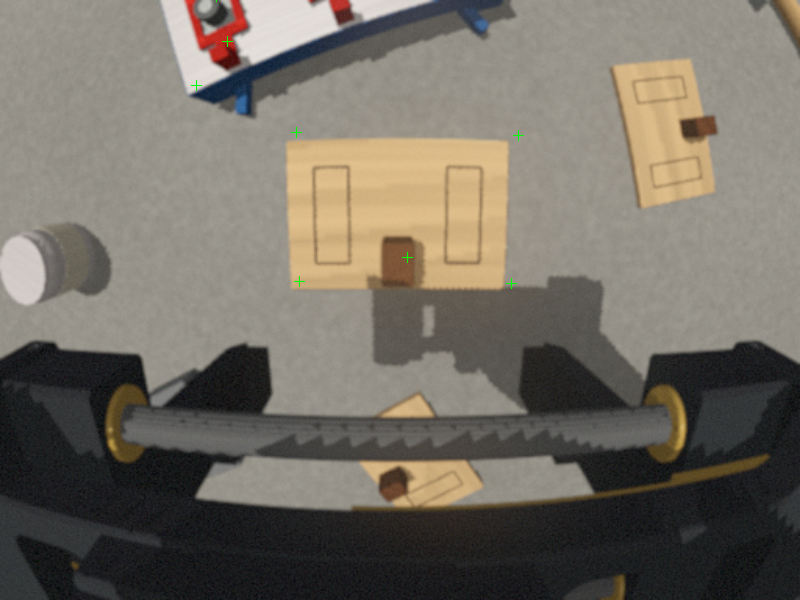

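The wrist view shows the big board with its bar at (398,262). My top-camera markers sit about 8 px off: the corner marker is at (297,133) against the actual (287,141). I'll measure that offset.

```bash
python3 - <<'E'
from m import *
f=grab_frame('wrist');im=f['frame'];hsv=cv2.cvtColor(im,cv2.COLOR_RGB2HSV)
wood=cv2.morphologyEx(cv2.inRange(hsv,(8,70,110),(25,200,255)),cv2.MORPH_CLOSE,np.ones((9,9)))
for c in cv2.findContours(wood,cv2.RETR_EXTERNAL,cv2.CHAIN_APPROX_NONE)[0]:
    if cv2.contourArea(c)>5000:
        w=np.array([wray(f,p[0],12)[:2] for p in c]).astype(np.float32);print(c.mean(0),cv2.minAreaRect(w))
dk=cv2.inRange(hsv,(0,60,10),(25,255,110))
n,l,st,ce=cv2.connectedComponentsWithStats(dk)
for i in range(1,n):
    if 100<st[i,4]<2000: print(ce[i],st[i], wray(f,ce[i],40))
print('corner',wray(f,np.array([189,96])/1.5625,50),hw(-45,115.5,50))
g=grab_frame('scene')
# holder far-face / top corners in scene (from crop x5 +175,165)
for nme,px,h in(('nearL(img left)',(288,272),(-45,-115.5)),('nearR',(743,257),(-45,115.5)),('farR',(771,386),(45,115.5)),('farL',(293,404),(45,-115.5))):
    print(nme,ray(g,np.array(px)/5+[175,165],50)[:2].round(1),np.round(hw(*h,50)[:2],1))
for px in((403,72),(668,118),(632,245),(347,195)): print('board',ray(g,np.array(px)/5+[175,165],12)[:2].round(1))
E
```

```text
[[261.44155844 132.43939394]] ((494.2035217285156, 79.13886260986328), (160.7584991455078, 110.79002380371094), 62.122962951660156)
[452.04591837  80.45408163] [442  74  23  13 196] [ 456.87101497 -156.56807586   40.        ]
[ 79.11111111 269.68233618] [ 66 245  29  52 702] [456.77457908 376.61053619  40.        ]
[425.11132812 272.30859375] [411 245  30  52 512] [235.89380246 -38.4966692   40.        ]
[382.16194626 313.04938272] [ 225  290  268   48 1377] [206.14845976  37.89695001  40.        ]
[257.13780919 305.06360424] [248 293  29  25 283] [311.12037392 180.15116078  40.        ]
[394.94074074 376.1037037 ] [383 367  18  17 135] [36.40766499 51.93695381 40.        ]
corner [636.83783012 171.62788857  50.        ] [np.float64(640.5509298320314), np.float64(167.63149578987895), 50]
nearL(img left) [606.4 -61.1] [603.4 -60.4]
nearR [645.4 164.7] [640.6 167.6]
farR [733.3 147.9] [729.4 153.2]
farL [695.7 -75.1] [692.2 -74.8]
board [414.3  41.3]
board [488.3 178.9]
board [585.8 127.5]
board [513.3 -12.4]
```

Emit:
play_rows:
  deltas:
    - {"fingers":-1,"translation":[0.0035,0.0006,0.029],"roll":0}
    - {"fingers":-1,"translation":[0.0035,0.0006,0.029],"roll":0}
    - {"fingers":-1,"translation":[0,0,0.029],"roll":0}
    - {"fingers":-1,"translation":[0,0,0.029],"roll":0}
    - {"fingers":-1,"translation":[0,0,0.029],"roll":0}
    - {"fingers":-1,"translation":[0,0,0.015],"roll":0}
    - {"fingers":-1,"translation":[0,0,0.013],"roll":0}
    - {"fingers":-1,"translation":[0,0,0.002],"roll":0}

```text
time: 3.6
tool_pos: [466.9, 93.6, 22.2]
tcp_rot: [0.97, -0.244, -0.001, 0.001]
contact_force: [-0.3, -1.0, 0.5]
grip_width: 88.1
grasp_force: 0.0
```

Emit:
play_rows:
  deltas:
    - {"fingers":1,"translation":[0,0,0],"roll":0}
    - {"fingers":1,"translation":[0,0,0],"roll":0}
    - {"fingers":1,"translation":[0,0,0],"roll":0}
    - {"fingers":1,"translation":[0,0,0],"roll":0}
    - {"fingers":1,"translation":[0,0,0],"roll":0}
    - {"fingers":1,"translation":[0,0,0],"roll":0}
    - {"fingers":1,"translation":[0,0,0],"roll":0}
    - {"fingers":1,"translation":[0,0,0],"roll":0}
  squeeze: 20

```text
time: 4.27
tool_pos: [468.3, 95.7, 24.3]
tcp_rot: [0.97, -0.244, 0.0, -0.0]
contact_force: [0.3, 0.4, -0.4]
grip_width: 37.3
grasp_force: 0.0
```

```bash
python3 - <<'E'
from m import *
plan(yaw=-9.25)
for n in('top','scene'):
    f=grab_frame(n)
    for o in measure(f):
        if abs(o[1][0][0]-495)<40 and abs(o[1][0][1]-84)<40: print(n,o)
f=grab_frame('wrist');save('w2',cv2.resize(f['frame'],(800,600)))
E
```

```text
tcp [468.3  95.7  24.3] yaw -28.2 tilt [ 0.0002 -0.0002] F [ 0.3  0.4 -0.4] t 4.2667 w 37.3
roll -0.3307
scene (array([276., 198.]), ((502.8011474609375, 79.41621398925781), (162.738037109375, 122.66465759277344), 62.12321472167969))
```

View pics/w2.png

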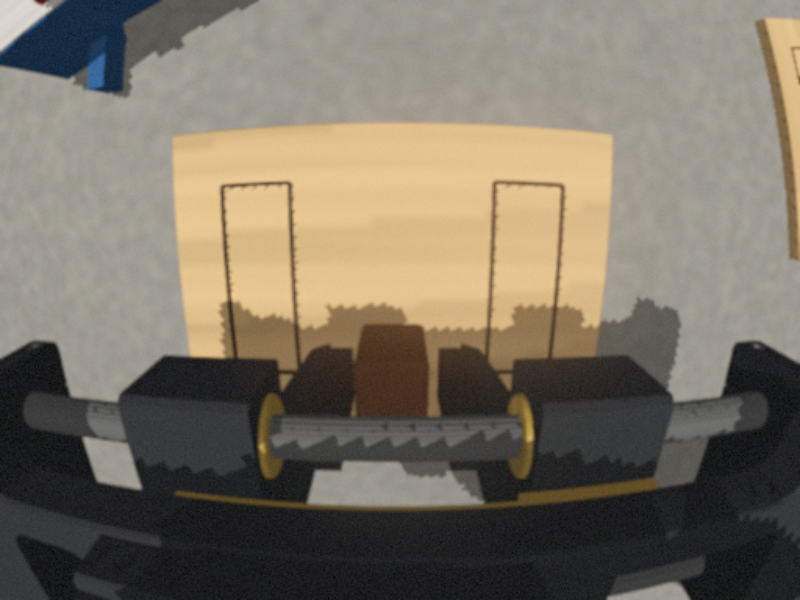

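The bar, at (392,370), stands between the fingers and nearly centred. The fingers are still closing.

Emit:
play_rows:
  deltas:
    - {"fingers":1,"translation":[0,0,0],"roll":0}
    - {"fingers":1,"translation":[0,0,0],"roll":0}
    - {"fingers":1,"translation":[0,0,0],"roll":0}
    - {"fingers":1,"translation":[0,0,0],"roll":0}
    - {"fingers":1,"translation":[0,0,0],"roll":0}
  squeeze: 20

```text
time: 4.83
tool_pos: [468.3, 95.8, 24.1]
tcp_rot: [0.97, -0.244, 0.0, -0.0]
contact_force: [-0.0, 1.1, -0.0]
grip_width: 21.9
grasp_force: 20.0
```

```bash
python3 - <<'E'
from m import *
plan(yaw=-9.25)
f=grab_frame('wrist');im=f['frame'];hsv=cv2.cvtColor(im,cv2.COLOR_RGB2HSV)
# front edge of the board in wrist view, x in tool frame
wood=cv2.inRange(hsv,(8,60,100),(28,220,255));s=sense()
pts=[]
for c in range(130,370,10):
    r=np.where(wood[60:160,c])[0]
    if len(r): pts.append(wray(f,(c,60+r[0]),12))
M=R.from_quat(s['tcp_rot']).as_matrix()
t=(np.array(pts)-s['tool_pos'])@M;print('front edge tool xy',t[:, :2].round(1).tolist())
for r in(120,150,170,190):
    c=np.where(wood[r])[0];c=c[(c>90)&(c<420)]
    if len(c): print('sides y',((wray(f,(c[0],r),12)-s['tool_pos'])@M).round(1),((wray(f,(c[-1],r),12)-s['tool_pos'])@M).round(1))
E
```

```text
tcp [468.3  95.8  24.1] yaw -28.19 tilt [ 0.     -0.0002] F [-0.   1.1 -0. ] t 4.8333 w 21.9
roll -0.3306
front edge tool xy [[83.4, -68.6], [83.4, -62.4], [83.5, -56.4], [83.6, -50.6], [83.7, -44.9], [83.9, -39.2], [83.6, -33.7], [83.9, -28.3], [83.7, -22.9], [84.1, -17.5], [84.0, -12.2], [83.9, -7.0], [83.9, -1.7], [83.9, 3.6], [83.9, 8.8], [84.0, 14.1], [84.2, 19.4], [84.4, 24.8], [84.1, 30.2], [84.4, 35.7], [84.2, 41.2], [84.5, 46.9], [84.4, 52.7], [84.3, 58.6]]
sides y [ 64.2 -80.   12.1] [64.3 79.3 12.1]
sides y [ 46.8 -80.6  12.1] [46.9 79.8 12.1]
sides y [ 35.  -80.3  12.1] [35.1 79.6 12.1]
sides y [ 22.8 -80.4  12.1] [22.9 79.7 12.1]
```

The grip is firm: 21.9 mm wide, 20 N, with the board's front edge 84 mm ahead of the TCP and centred. I turn it to the holder's yaw and move to just before the slot.

Emit:
play_rows:
  deltas:
    - {"fingers":1,"translation":[0,0,0],"roll":-0.066}
    - {"fingers":1,"translation":[0,0,0],"roll":-0.066}
    - {"fingers":1,"translation":[0,0,0],"roll":-0.066}
    - {"fingers":1,"translation":[0,0,0],"roll":-0.066}
    - {"fingers":1,"translation":[0,0,0],"roll":-0.066}
    - {"fingers":1,"translation":[0,0,0],"roll":0}
  squeeze: 20

```text
time: 5.38
tool_pos: [468.2, 95.2, 24.1]
tcp_rot: [0.997, -0.08, -0.0, 0.0]
contact_force: [-0.6, -0.8, 0.5]
grip_width: 21.6
grasp_force: 20.0
```

```bash
sed -i 's/HO=np.array(.*);HY/HO=np.array([665.4,44.4]);HY/' h.py; python3 - <<'E'
from h import *
plan(hw(-156,0,24.1),yaw=-9.25)
E
```

```text
tcp [468.2  95.2  24.1] yaw -9.19 tilt [-0.0002  0.0004] F [-0.6 -0.8  0.5] t 5.3833 w 21.6
[np.float64(511.4285668166038), np.float64(69.47584023419687), 24.1] -> [0.0468 0.0185 0.    ] rows>= 2
roll 0.001
```

Emit:
play_rows:
  deltas:
    - {"fingers":1,"translation":[0.006,0.006,0],"roll":0}
    - {"fingers":1,"translation":[0.012,0.006,0],"roll":0}
    - {"fingers":1,"translation":[0.014,0.0045,0],"roll":0}
    - {"fingers":1,"translation":[0.0115,0.002,0],"roll":0}
    - {"fingers":1,"translation":[0.0033,0,0],"roll":0}
    - {"fingers":1,"translation":[0,0,0],"roll":0}

```text
time: 5.88
tool_pos: [512.7, 68.7, 24.1]
tcp_rot: [0.997, -0.083, 0.001, 0.0]
contact_force: [1.0, -0.8, 0.7]
grip_width: 21.7
grasp_force: 20.0
```

```bash
python3 - <<'E'
from h import *
plan(hw(-156,0,24.1),hw(-71,0,24.1),yaw=-9.25)
f=grab_frame('wrist');np.save('w3.npy',f['frame']);save('w3',cv2.resize(f['frame'],(800,600)))
E
```

```text
tcp [512.7  68.7  24.1] yaw -9.46 tilt [0.0012 0.0003] F [ 1.  -0.8  0.7] t 5.8833 w 21.7
[np.float64(511.4285668166038), np.float64(69.47584023419687), 24.1] -> [-0.0014 -0.0006  0.    ] rows>= 1
[np.float64(595.3232579742235), np.float64(55.812722157871654), 24.1] -> [ 0.085  -0.0003  0.0001] rows>= 3
roll -0.0037
```

View pics/w3.png

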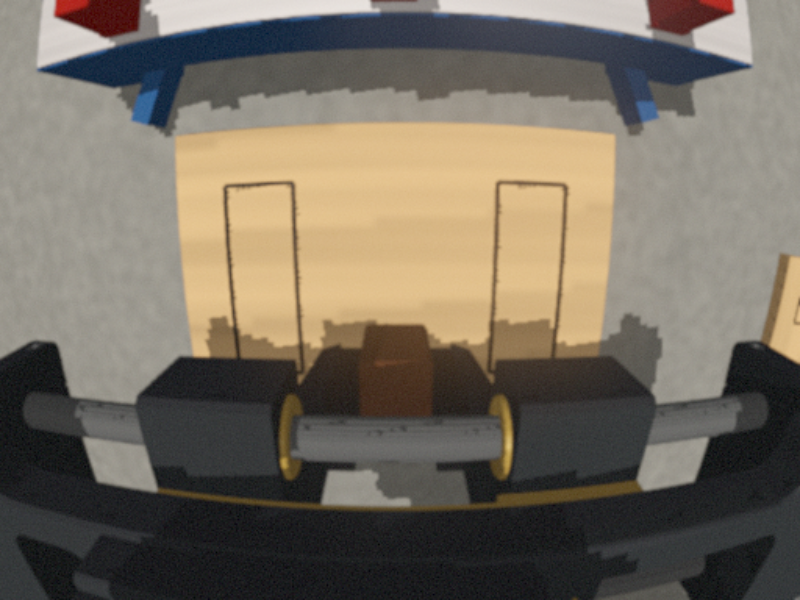

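The board lies just before the slot between the cheeks. Their tips are at (165,127) and (634,125), and the board's corners at (176,136) and (615,134).

```bash
python3 - <<'E'
from h import *
f=grab_frame('wrist');s=sense();M=R.from_quat(s['tcp_rot']).as_matrix()
def tl(px,z): return ((wray(f,np.array(px)/1.5625,z)-s['tool_pos'])@M)[:2].round(1)
for n,px,z in(('front top L',(38,69),50),('front top R',(752,66),50),('board L',(176,136),12),('board R',(615,134),12)): print(n,tl(px,z))
# top/blue boundary line: fit
hsv=cv2.cvtColor(f['frame'],cv2.COLOR_RGB2HSV);blue=cv2.inRange(hsv,(100,120,30),(125,255,255))
P=[]
for c in list(range(40,450,10)):
    r=np.where(blue[:60,c])[0]
    if len(r): P.append(tl((np.array([c,r[0]])*1.5625),50))
P=np.array(P);k=np.polyfit(P[:,1],P[:,0],1)
for _ in range(3):
    e=abs(np.polyval(k,P[:,1])-P[:,0]);g=e<1.5;k=np.polyfit(P[g,1],P[g,0],1)
print('front edge x at y0',k[1].round(1),'slope rad',k[0].round(4),g.sum(),len(P))
E
```

```text
front top L [ 109.  -115.1]
front top R [110.3 114.7]
board L [ 83.4 -79.8]
board R [84.3 79.6]
front edge x at y0 109.9 slope rad 0.0044 21 22
```

Board and holder are aligned to within 0.3 mm and 2 mrad, and about 85 mm remain. I slide the board in.

Emit:
play_rows:
  deltas:
    - {"fingers":1,"translation":[0.01,0,0],"roll":0}
    - {"fingers":1,"translation":[0.01,0,0],"roll":0}
    - {"fingers":1,"translation":[0.01,0,0],"roll":0}
    - {"fingers":1,"translation":[0.01,0,0],"roll":0}
    - {"fingers":1,"translation":[0.01,0,0],"roll":0}
    - {"fingers":1,"translation":[0.01,0,0],"roll":0}
    - {"fingers":1,"translation":[0.01,0,0],"roll":0}
    - {"fingers":1,"translation":[0.007,0,0],"roll":0}
    - {"fingers":1,"translation":[0,0,0],"roll":0}

```text
time: 6.73
tool_pos: [588.9, 57.2, 24.0]
tcp_rot: [0.997, -0.081, 0.001, -0.0]
contact_force: [2.0, -0.5, 2.6]
grip_width: 22.1
grasp_force: 20.0
```

Emit:
play_rows:
  deltas:
    - {"fingers":1,"translation":[0.003,0,0],"roll":0}
    - {"fingers":1,"translation":[0.003,0,0],"roll":0}
    - {"fingers":1,"translation":[0.002,0,0],"roll":0}
    - {"fingers":1,"translation":[0.001,0,0],"roll":0}
    - {"fingers":1,"translation":[0,0,0],"roll":0}
    - {"fingers":1,"translation":[0,0,0],"roll":0}

```text
time: 7.23
tool_pos: [596.0, 56.1, 24.0]
tcp_rot: [0.997, -0.081, -0.0, -0.0]
contact_force: [-2.7, 0.8, 2.9]
grip_width: 22.1
grasp_force: 20.0
```

```bash
python3 - <<'E'
from h import *
plan()
f=grab_frame('wrist');save('w4',cv2.resize(f['frame'],(800,600)))
E
```

```text
tcp [596.   56.1  24. ] yaw -9.28 tilt [-0.0003 -0.    ] F [-2.7  0.8  2.9] t 7.2333 w 22.1
```

Emit:
play_rows:
  deltas:
    - {"fingers":1,"translation":[0.001,0,0],"roll":0}
    - {"fingers":1,"translation":[0.001,0,0],"roll":0}
    - {"fingers":1,"translation":[0.001,0,0],"roll":0}
    - {"fingers":1,"translation":[0,0,0],"roll":0}

```text
time: 7.62
tool_pos: [597.0, 55.9, 24.0]
tcp_rot: [0.997, -0.081, -0.002, 0.0]
contact_force: [-9.6, 1.6, 9.8]
grip_width: 21.8
grasp_force: 20.0
```

The force rose to 10 N while the tool barely advanced, so the board is against the stop. I relax, release and rise.

Emit:
play_rows:
  deltas:
    - {"fingers":1,"translation":[-0.0015,0,0],"roll":0}
    - {"fingers":-0.3,"translation":[0,0,0],"roll":0}
    - {"fingers":-0.3,"translation":[0,0,0],"roll":0}
    - {"fingers":-0.3,"translation":[0,0,0],"roll":0}
    - {"fingers":-0.3,"translation":[0,0,0],"roll":0}
    - {"fingers":-0.3,"translation":[0,0,-0.01],"roll":0}
    - {"fingers":-0.3,"translation":[0,0,-0.025],"roll":0}
    - {"fingers":1,"translation":[0,0,-0.035],"roll":0}
    - {"fingers":1,"translation":[0,0,-0.035],"roll":0}
    - {"fingers":1,"translation":[0,0,0],"roll":0}

```text
time: 8.45
tool_pos: [602.4, 56.4, 136.6]
tcp_rot: [0.997, -0.081, 0.006, -0.001]
contact_force: [1.0, 0.1, 1.0]
grip_width: 39.4
grasp_force: 0.0
```

```bash
sed -i 's/HO=np.array(.*);HY/HO=np.array([665.0,44.0]);HY/' h.py; python3 - <<'E'
from m import *
plan(hw(0,78,110),hw(0,78,76),yaw=-9.25)
f=grab_frame('wrist');s=sense();M=R.from_quat(s['tcp_rot']).as_matrix();im=f['frame'];save('w5',cv2.resize(im,(800,600)))
for k,p in {'bl':hw(0,78,72.5),'bm':hw(0,0,72.5),'br':hw(0,-78,72.5),'pm':hw(-37,0,78)}.items(): print(k,(wproj(f,p)*1.5625).round())
E
```

```text
tcp [602.4  56.4 136.6] yaw -9.31 tilt [ 0.0111 -0.0034] F [1.  0.1 1. ] t 8.45 w 39.4
[np.float64(677.5379201170985), np.float64(120.9857165916981), 110] -> [ 0.0634 -0.0757  0.0275] rows>= 3
[np.float64(677.5379201170985), np.float64(120.9857165916981), 76] -> [-0.0004  0.0001  0.034 ] rows>= 1
roll -0.0011
bl [231. 182.]
bm [400. 177.]
br [567. 182.]
pm [400. 261.]
```

View pics/w5.png

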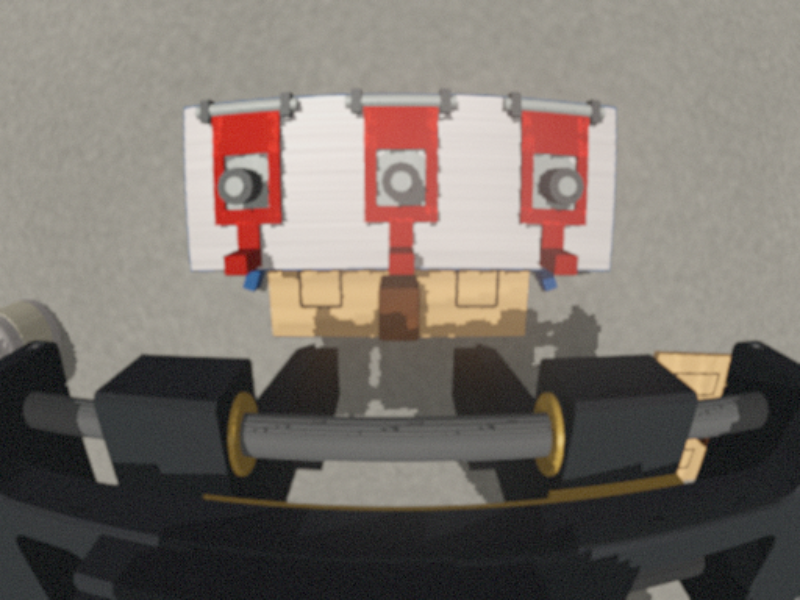

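The board is in. The bolt heads are at (236,184), (400,180) and (566,184), within about 5 px of the prediction. I go above the left bolt with the fingers shut.

Emit:
play_rows:
  deltas:
    - {"fingers":1,"translation":[0.016,-0.019,0.006],"roll":0}
    - {"fingers":1,"translation":[0.016,-0.019,0.006],"roll":0}
    - {"fingers":1,"translation":[0.016,-0.019,0.006],"roll":0}
    - {"fingers":1,"translation":[0.0155,-0.019,0.006],"roll":0}
    - {"fingers":1,"translation":[0,0,0],"roll":0}
    - {"fingers":1,"translation":[0,0,0],"roll":0}
    - {"fingers":1,"translation":[0,0,0],"roll":0}

```text
time: 9.08
tool_pos: [671.9, 119.6, 104.5]
tcp_rot: [0.997, -0.081, -0.001, 0.001]
contact_force: [0.3, -0.6, 0.2]
grip_width: 0.4
grasp_force: 0.0
```

```bash
python3 - <<'E'
from h import *
plan(hw(0,78,110),hw(0,78,78),yaw=-9.25)
E
```

```text
tcp [671.9 119.6 104.5] yaw -9.31 tilt [-0.0013  0.0013] F [ 0.3 -0.6  0.2] t 9.0833 w 0.4
[np.float64(677.5379201170985), np.float64(120.9857165916981), 110] -> [ 0.0053 -0.0023 -0.0055] rows>= 1
[np.float64(677.5379201170985), np.float64(120.9857165916981), 78] -> [ 0.    -0.     0.032] rows>= 1
roll -0.0011
```

Emit:
play_rows:
  deltas:
    - {"fingers":1,"translation":[0.005,-0.002,0.009],"roll":0}
    - {"fingers":1,"translation":[0,0,0.009],"roll":0}
    - {"fingers":1,"translation":[0,0,0.009],"roll":0}
    - {"fingers":1,"translation":[0,0,0],"roll":0}
    - {"fingers":1,"translation":[0,0,0],"roll":0}

```text
time: 9.5
tool_pos: [677.0, 121.1, 76.9]
tcp_rot: [0.997, -0.081, -0.001, 0.0]
contact_force: [-0.7, 0.3, -0.1]
grip_width: -0.1
grasp_force: 0.0
```

Emit:
play_rows:
  deltas:
    - {"fingers":1,"translation":[0,0,0.002],"roll":0}
    - {"fingers":1,"translation":[0,0,0.002],"roll":0}
    - {"fingers":1,"translation":[0,0,0.001],"roll":0}
    - {"fingers":1,"translation":[0,0,0.001],"roll":0}
    - {"fingers":1,"translation":[0,0,0],"roll":0}
    - {"fingers":1,"translation":[0,0,0],"roll":0}

```text
time: 10.0
tool_pos: [678.1, 121.6, 72.7]
tcp_rot: [0.997, -0.081, 0.0, 0.0]
contact_force: [-2.6, -0.6, 4.7]
grip_width: 0.3
grasp_force: 2.4
```

Contact is at z 72.7 with 4.7 N, and it has not sunk. I press a little more to be sure.

Emit:
play_rows:
  deltas:
    - {"fingers":1,"translation":[0,0,0.001],"roll":0}
    - {"fingers":1,"translation":[0,0,0.001],"roll":0}
    - {"fingers":1,"translation":[0,0,0],"roll":0}
    - {"fingers":1,"translation":[0,0,0],"roll":0}

```text
time: 10.33
tool_pos: [678.2, 121.6, 72.4]
tcp_rot: [0.997, -0.081, 0.0, 0.0]
contact_force: [-6.5, -2.6, 17.4]
grip_width: 0.6
grasp_force: 8.7
```

The left bolt is tight: 17 N at z 72.4. Next, the middle one.

Emit:
play_rows:
  deltas:
    - {"fingers":1,"translation":[0,0,-0.012],"roll":0}
    - {"fingers":1,"translation":[0,0,-0.017],"roll":0}
    - {"fingers":1,"translation":[0,0.026,0],"roll":0}
    - {"fingers":1,"translation":[0,0.026,0],"roll":0}
    - {"fingers":1,"translation":[0,0.026,0],"roll":0}
    - {"fingers":1,"translation":[0,0,0.01],"roll":0}
    - {"fingers":1,"translation":[0,0,0.01],"roll":0}
    - {"fingers":1,"translation":[0,0,0.001],"roll":0}
    - {"fingers":1,"translation":[0,0,0],"roll":0}
    - {"fingers":1,"translation":[0,0,0],"roll":0}

```text
time: 11.17
tool_pos: [665.4, 46.6, 78.0]
tcp_rot: [0.997, -0.08, -0.0, -0.001]
contact_force: [0.6, 0.3, 0.3]
grip_width: 0.1
grasp_force: 0.0
```

```bash
python3 - <<'E'
from h import *
plan(hw(0,0,71),yaw=-9.25)
E
```

```text
tcp [665.4  46.6  78. ] yaw -9.17 tilt [-0.0004 -0.0011] F [0.6 0.3 0.3] t 11.1667 w 0.1
[np.float64(665.0), np.float64(44.0), 71] -> [0.     0.0027 0.007 ] rows>= 1
roll 0.0014
```

Emit:
play_rows:
  deltas:
    - {"fingers":1,"translation":[0,0.0025,0.002],"roll":0}
    - {"fingers":1,"translation":[0,0,0.002],"roll":0}
    - {"fingers":1,"translation":[0,0,0.002],"roll":0}
    - {"fingers":1,"translation":[0,0,0.001],"roll":0}
    - {"fingers":1,"translation":[0,0,0.001],"roll":0}
    - {"fingers":1,"translation":[0,0,0],"roll":0}
    - {"fingers":1,"translation":[0,0,0],"roll":0}

```text
time: 11.75
tool_pos: [665.4, 42.3, 72.5]
tcp_rot: [0.997, -0.081, 0.0, 0.0]
contact_force: [-7.0, -1.1, 15.9]
grip_width: 0.4
grasp_force: 8.4
```

The middle bolt is tight too: 16 N at z 72.5. That leaves the right one, pushed deeper so that it sinks past 2 mm.

Emit:
play_rows:
  deltas:
    - {"fingers":1,"translation":[0,0,-0.012],"roll":0}
    - {"fingers":1,"translation":[0,0,-0.017],"roll":0}
    - {"fingers":1,"translation":[0,0.026,0],"roll":0}
    - {"fingers":1,"translation":[0,0.026,0],"roll":0}
    - {"fingers":1,"translation":[0,0.026,0],"roll":0}
    - {"fingers":1,"translation":[0,0,0.01],"roll":0}
    - {"fingers":1,"translation":[0,0,0.01],"roll":0}
    - {"fingers":1,"translation":[0,0,0.001],"roll":0}
    - {"fingers":1,"translation":[0,0,0],"roll":0}
    - {"fingers":1,"translation":[0,0,0],"roll":0}

```text
time: 12.58
tool_pos: [652.5, -32.8, 78.0]
tcp_rot: [0.997, -0.08, -0.0, -0.001]
contact_force: [-0.5, 0.0, 0.4]
grip_width: 0.2
grasp_force: 0.0
```

```bash
python3 - <<'E'
from h import *
plan(hw(0,-78,71),yaw=-9.25)
E
```

```text
tcp [652.5 -32.8  78. ] yaw -9.16 tilt [-0.0003 -0.001 ] F [-0.5  0.   0.4] t 12.5833 w 0.2
[np.float64(652.4620798829015), np.float64(-32.98571659169809), 71] -> [-0.      0.0002  0.007 ] rows>= 1
roll 0.0016
```

Emit:
play_rows:
  deltas:
    - {"fingers":1,"translation":[0,0,0.002],"roll":0}
    - {"fingers":1,"translation":[0,0,0.002],"roll":0}
    - {"fingers":1,"translation":[0,0,0.002],"roll":0}
    - {"fingers":1,"translation":[0,0,0.001],"roll":0}
    - {"fingers":1,"translation":[0,0,0.001],"roll":0}
    - {"fingers":1,"translation":[0,0,0],"roll":0}
    - {"fingers":1,"translation":[0,0,0],"roll":0}

```text
time: 13.17
tool_pos: [652.6, -34.6, 70.2]
tcp_rot: [0.997, -0.081, 0.0, -0.0]
contact_force: [0.5, 0.9, 1.0]
grip_width: 0.1
grasp_force: 0.7
```

The right bolt gives way, so it is the loose one. I sink it further.

Emit:
play_rows:
  deltas:
    - {"fingers":1,"translation":[0,0,0.002],"roll":0}
    - {"fingers":1,"translation":[0,0,0.002],"roll":0}
    - {"fingers":1,"translation":[0,0,0.0015],"roll":0}
    - {"fingers":1,"translation":[0,0,0],"roll":0}
    - {"fingers":1,"translation":[0,0,0],"roll":0}

```text
time: 13.58
tool_pos: [652.7, -34.7, 66.8]
tcp_rot: [0.997, -0.081, 0.0, 0.0]
contact_force: [-7.8, 0.7, 19.0]
grip_width: 0.1
grasp_force: 10.0
```

The right bolt has sunk to z 66.8, about 5.7 mm. I rise, back off to the right cap's post and open the fingers.

Emit:
play_rows:
  deltas:
    - {"fingers":1,"translation":[0,0,-0.012],"roll":0}
    - {"fingers":1,"translation":[0,0,-0.026],"roll":0}
    - {"fingers":0.1,"translation":[-0.012,0,-0.005],"roll":0}
    - {"fingers":0.1,"translation":[-0.013,0,0],"roll":0}
    - {"fingers":0.1,"translation":[-0.012,0,0],"roll":0}
    - {"fingers":0.1,"translation":[0,0,0],"roll":0}
    - {"fingers":0.1,"translation":[0,0,0],"roll":0}
    - {"fingers":0.1,"translation":[0,0,0],"roll":0}

```text
time: 14.25
tool_pos: [616.5, -29.3, 107.6]
tcp_rot: [0.997, -0.081, 0.0, 0.0]
contact_force: [-0.1, 0.4, -0.5]
grip_width: 37.8
grasp_force: 0.0
```

```bash
python3 - <<'E'
from h import *
plan(hw(-37,-78,105),hw(-37,-78,64),yaw=-9.25)
f=grab_frame('wrist');big=cv2.resize(f['frame'],(800,600))
for p in (hw(-37,-78,78),hw(0,-78,67),hw(0,0,72.5),hw(-37,0,78)):
    q=wproj(f,p)*1.5625;print(q.round());cv2.drawMarker(big,tuple(int(v) for v in q),(0,255,0),0,10,1)
save('w6',big)
E
```

```text
tcp [616.5 -29.3 107.6] yaw -9.31 tilt [0.0006 0.0002] F [-0.1  0.4 -0.5] t 14.25 w 37.8
[np.float64(615.943214320173), np.float64(-27.038241664356526), 105] -> [-0.001  -0.0021  0.0026] rows>= 1
[np.float64(615.943214320173), np.float64(-27.038241664356526), 64] -> [-0.    -0.     0.041] rows>= 1
roll -0.0011
[391. 343.]
[391. 248.]
[205. 253.]
[209. 340.]
```

View pics/w6.png

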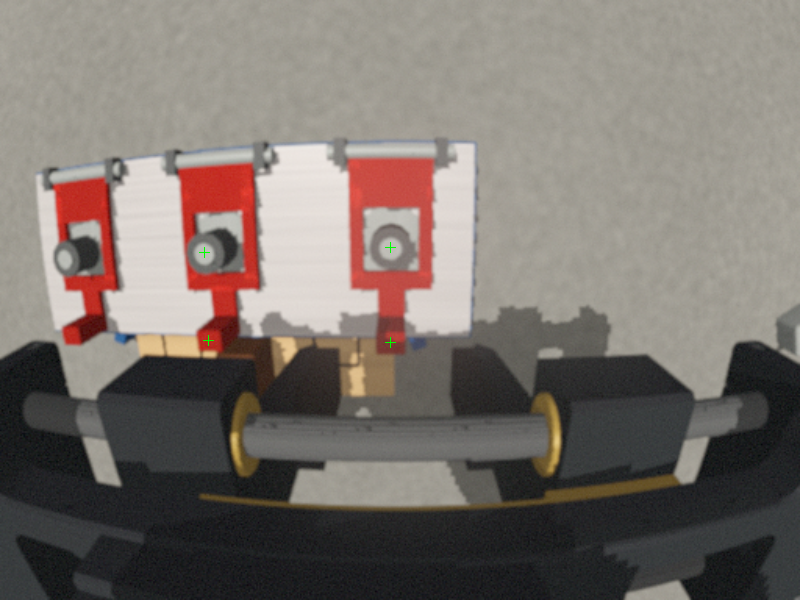

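The markers fall on the right bolt (391,248) and its post (391,343). I descend onto the post and grip it.

Emit:
play_rows:
  deltas:
    - {"fingers":0.1,"translation":[-0.001,-0.002,0.011],"roll":0}
    - {"fingers":0.1,"translation":[0,0,0.011],"roll":0}
    - {"fingers":0.1,"translation":[0,0,0.011],"roll":0}
    - {"fingers":0.1,"translation":[0,0,0.0105],"roll":0}
    - {"fingers":0.1,"translation":[0,0,0],"roll":0}
    - {"fingers":1,"translation":[0,0,0],"roll":0}
    - {"fingers":1,"translation":[0,0,0],"roll":0}
    - {"fingers":1,"translation":[0,0,0],"roll":0}
    - {"fingers":1,"translation":[0,0,0],"roll":0}
    - {"fingers":1,"translation":[0,0,0],"roll":0}
    - {"fingers":1,"translation":[0,0,0],"roll":0}
  squeeze: 20

```text
time: 15.22
tool_pos: [615.6, -27.0, 64.6]
tcp_rot: [0.997, -0.081, 0.0, 0.0]
contact_force: [-0.3, 0.2, 2.5]
grip_width: 11.8
grasp_force: 20.0
```

The grip holds at 11.8 mm and 20 N. I lift along the hinge arc.

Emit:
play_rows:
  deltas:
    - {"fingers":1,"translation":[0.0021,0,-0.0076],"roll":0}
    - {"fingers":1,"translation":[0.0028,0,-0.0074],"roll":0}
    - {"fingers":1,"translation":[0.0036,0,-0.007],"roll":0}
    - {"fingers":1,"translation":[0.0042,0,-0.0066],"roll":0}
    - {"fingers":1,"translation":[0.0049,0,-0.0062],"roll":0}
    - {"fingers":1,"translation":[0,0,0],"roll":0}
    - {"fingers":1,"translation":[0,0,0],"roll":0}

```text
time: 15.8
tool_pos: [632.3, -29.7, 99.3]
tcp_rot: [0.997, -0.081, -0.0, 0.0]
contact_force: [-2.6, -1.6, 2.1]
grip_width: 11.6
grasp_force: 20.0
```

Emit:
play_rows:
  deltas:
    - {"fingers":1,"translation":[0.0055,0,-0.0057],"roll":0}
    - {"fingers":1,"translation":[0.006,0,-0.0051],"roll":0}
    - {"fingers":1,"translation":[0.0065,0,-0.0045],"roll":0}
    - {"fingers":1,"translation":[0.0069,0,-0.0038],"roll":0}
    - {"fingers":1,"translation":[0.0072,0,-0.0031],"roll":0}
    - {"fingers":1,"translation":[0,0,0],"roll":0}
    - {"fingers":1,"translation":[0,0,0],"roll":0}
    - {"fingers":1,"translation":[0,0,0],"roll":0}

```text
time: 16.47
tool_pos: [665.4, -35.1, 121.9]
tcp_rot: [0.997, -0.081, 0.001, 0.0]
contact_force: [-2.5, -1.7, 4.8]
grip_width: 11.7
grasp_force: 20.0
```

```bash
python3 - <<'E'
from h import *
plan(hw(40-27.3,-78,54+74-7))
f=grab_frame('scene');g=grab_frame('wrist')
a=cv2.resize(f['frame'][150:280,180:350],(520,398));b=cv2.resize(g['frame'],(520,390)) 
b=b[:,60:340];h=cv2.resize(b,(280,398));save('fin',np.hstack([a,h]))
E
```

```text
tcp [665.4 -35.1 121.9] yaw -9.3 tilt [0.0023 0.    ] F [-2.5 -1.7  4.8] t 16.4667 w 11.7
[np.float64(664.9969337382165), np.float64(-35.027147174866684), 121] -> [-0.0004  0.      0.0009] rows>= 1
```

View pics/fin.png

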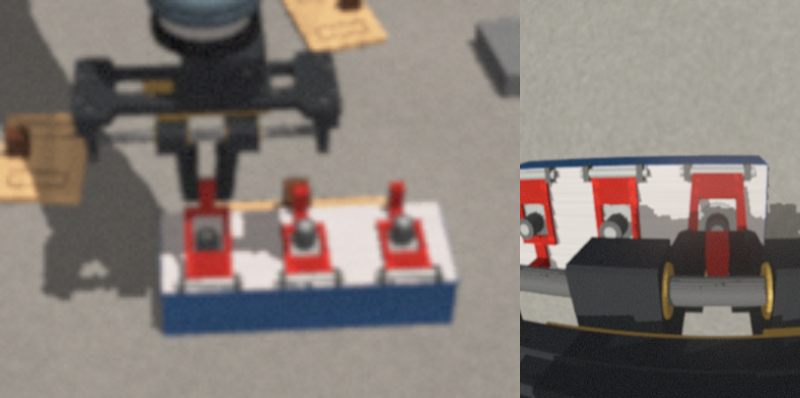

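The composite shows the cap apparently still shut, with the post between the fingers at (207,195). That may be a stale frame, since the TCP is at z 122. My picture allowance is used up, so I check a new frame numerically.

```bash
python3 - <<'E'
from h import *
plan()
def chk(n):
    f=grab_frame(n);hsv=cv2.cvtColor(f['frame'],cv2.COLOR_RGB2HSV)
    red=cv2.inRange(hsv,(0,150,60),(6,255,255))|cv2.inRange(hsv,(174,150,60),(180,255,255))
    k,l,st,ce=cv2.connectedComponentsWithStats(red)
    print(n,[(ce[i].round(0).tolist(),st[i].tolist()) for i in range(1,k) if 15<st[i,4]<900 and 130<ce[i][1]<270 and 190<ce[i][0]<340])
    for th in(0,.5,.8,1.0):
        r=[]
        for px,h in((-77,24),(-77,0),(-60,0),(-20,0)):
            x=px*np.cos(th)+h*np.sin(th);z=-px*np.sin(th)+h*np.cos(th)
            q=proj(f,np.array(hw(40+x,-78,54+z)));i=q.round().astype(int)
            r.append((q.round(0).tolist(),bool(red[i[1],i[0]])))
        print(th,r)
chk('scene');chk('top')
fin=cv2.imread('pics/fin.png');print(sense()['time'])
E
```

```text
tcp [665.2 -35.  121.8] yaw -9.3 tilt [0.002 0.   ] F [-2.1 -2.7  5.1] t 16.5667 w 11.7
scene [([247.0, 228.0], [241, 209, 14, 32, 214]), ([278.0, 214.0], [275, 210, 6, 11, 49]), ([309.0, 214.0], [308, 210, 4, 11, 33]), ([311.0, 232.0], [304, 222, 16, 16, 92]), ([280.0, 234.0], [273, 224, 15, 15, 93])]
0 [([247.0, 212.0], True), ([247.0, 219.0], True), ([247.0, 223.0], False), ([248.0, 235.0], True)]
0.5 [([247.0, 207.0], False), ([247.0, 210.0], True), ([247.0, 217.0], True), ([248.0, 233.0], True)]
0.8 [([247.0, 208.0], False), ([247.0, 209.0], True), ([247.0, 216.0], True), ([248.0, 233.0], True)]
1.0 [([247.0, 211.0], True), ([247.0, 209.0], True), ([247.0, 216.0], True), ([248.0, 233.0], True)]
top [([214.0, 150.0], [209, 140, 12, 24, 148]), ([239.0, 151.0], [233, 141, 13, 25, 157]), ([263.0, 146.0], [259, 143, 9, 6, 31])]
0 [([263.0, 164.0], False), ([263.0, 166.0], False), ([263.0, 161.0], False), ([264.0, 149.0], False)]
0.5 [([264.0, 154.0], False), ([263.0, 160.0], False), ([264.0, 156.0], False), ([264.0, 147.0], True)]
0.8 [([264.0, 146.0], True), ([264.0, 153.0], False), ([264.0, 151.0], False), ([264.0, 145.0], True)]
1.0 [([265.0, 140.0], False), ([264.0, 148.0], True), ([264.0, 147.0], True), ([265.0, 144.0], True)]
16.6667
```

The right cap is now one connected red blob of 214 px. Shut, it was two blobs, 87 px for the plate plus the post, so the cap has swung up; the TCP arc puts it at about 1.0 rad. Last check: whether the board is home, from its rear edge, which should be at holder x -95.

```bash
python3 - <<'E'
from h import *
f=grab_frame('top');hsv=cv2.cvtColor(f['frame'],cv2.COLOR_RGB2HSV)
wood=cv2.inRange(hsv,(8,60,90),(28,220,255))
c,s=np.cos(HY),np.sin(HY)
def H(p): d=p[:2]-HO;return np.round([c*d[0]+s*d[1],-s*d[0]+c*d[1]],1)
for y in(70,60,50,40,30,20):
    q=proj(f,np.array(hw(-80,y,12))).round().astype(int)
    r=np.where(wood[q[1]-12:q[1]+15,q[0]])[0]
    if len(r): print(y,H(ray(f,(q[0],q[1]-12+r[0]-.5),12)),H(ray(f,(q[0],q[1]-12+r[-1]+.5),12)))
# same from the wrist picture before the taps
im=cv2.cvtColor(cv2.imread('pics/w5.png'),cv2.COLOR_BGR2HSV)
w=cv2.inRange(im,(8,60,90),(28,220,255));g=grab_frame('wrist')
import h
h.sense=lambda:dict(tcp_rot=R.from_euler('zyx',[-9.31,0,0],degrees=True)*R.from_quat([1,0,0,0]) ,tool_pos=np.array([602.4,56.4,136.6]))
st=h.sense();q=st['tcp_rot'].as_quat();h.sense=lambda:dict(tcp_rot=q,tool_pos=st['tool_pos'])
for col in(285,300,450,500,515):
    r=np.where(w[275:345,col])[0];print(col,H(h.wray(g,np.array([col,275+r[-1]+1])/1.5625,12)))
E
```

```text
70 [-42.7  74. ] [-98.9  68.6]
60 [-52.1  63.4] [-98.3  59.1]
50 [-44.7  54.3] [-97.6  49.5]
40 [-44.1  44.7] [-100.3   39.6]
30 [-43.2  31.8] [-99.4  26.9]
20 [-42.6  22.1] [-98.8  17.3]
285 [-97.7  72.1]
300 [-97.5  62.3]
450 [-98.7 -32. ]
500 [-97.7 -64.1]
515 [-97.8 -74. ]
```

The visible board length is 55.6 mm. Subtracting about 3 mm for the side face and about 4 mm for the same mask oversize seen earlier gives roughly 49 mm, against 50 mm when home. That agrees with the stop contact, so I hand in.

```bash
python3 -c "
from h import *
plan();print(sense()['grasp_force']);print(hand_in())"
```

```text
tcp [665.  -35.  121.7] yaw -9.3 tilt [0.0018 0.0001] F [-1.9 -3.4  5.4] t 16.7667 w 11.8
20.000109672546387
the job is handed in; nothing more can be done
None
```

I handed the job in at about 17 s: board slid home, bolts tapped left, middle, right, and the right one sank about 5.7 mm, so I gripped its cap by the post and held it about 1.0 rad open; that angle and the board's seat are from TCP, force and colour-mask checks, and no verdict came back.

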